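# Set the carrom game timer to six clicks and start it

### The job

Set the game timer for a six-minute board of carrom: push its dial straight down with a light, steady push of about 10 newtons to unlock it (how deep it goes differs; never ram it onto its bottom stop), turn it clockwise to the sixth click counted from the long zero mark without going past, and let it pop back up. Then press the start button beside it gently all the way in, and let it go. Leave the tea things, the striker and the rack as they stand.

Things in the scene. Friction and masses are not known exactly. Their poses are not given: they have to be found in the camera images.
- timer: game timer, an aluminium box 130 (x) by 200 (y) by 45 mm high, fixed to the table; origin at the centre of its underside, z up. The dial's axis is vertical at x 0, y +40 mm; the start button is at x 0, y -68 mm. Twelve black marks 30 degrees apart lie on the box around the dial; the zero mark is twice as long as the others and lies on the box's -x side of the dial.
- dial_grip (a point): middle of the dial's grip bar, on the dial's axis; 75 mm above the table when the dial is up. The black dial is a round skirt (64 mm across, flat top 11 mm below this point) carrying a straight upright grip bar 52 mm long, 14 mm wide and 22 mm high (top 11 mm above this point). The fingertips can straddle the bar and push on the skirt. The point's x axis runs along the bar and its -x end is the pointer end (white line); z up.
- dial (a joint): turn of the dial, rad, growing clockwise seen from above; 0 = pointer at the long zero mark, pi/6 (30 degrees) per click, so click six is pi (pointer at the box's +x side). At the start the dial mostly rests locked on click 2, 3 or 4, but sometimes hangs half-pressed and half-way between two of them. A sprung detent draws it to the nearest click (up to about 0.1 N m to leave a click); stops lie just below 0 and just above click eleven.
- press (a joint): how far the dial is pushed down, m; 0 = up, locked. Spring: 3 N to start, plus 0.4 N per mm. The depth that unlocks it is hidden and differs each time, 4 to 11.5 mm; 0.6 mm deeper is a rubber stop (14 N/mm). A total push of 9 to 14 N holds it unlocked, resting on the stop; over 12 N on the stop itself (from 17 N in all) is too hard. Let go on a click it springs up and locks.
- start_top (a point): centre of the top of the round steel start button, 28 mm across, that stands on the timer's top; z up. Pressed straight down.
- start (a joint): travel of the start button, m; 0 = out, 0.006 = fully in, which takes 5 N; it springs back.
- bottle: empty screw-top glass bottle, 68 mm across, 210 mm high, in a steel tray (340 by 260 by 20 mm, fixed, to the robot's left, with a wooden rack of coin cases in it); origin under its centre. Leave standing.
- cup1: teacup 76 mm across, 62 mm high, on a saucer in the tray; origin under its centre. Leave alone.
- saucer1: saucer 130 mm across, 10 mm high, under the tray's teacup. Leave alone.
- cup2: teacup like the other, on a saucer on the table to the robot's right. Leave alone.
- saucer2: saucer 130 mm across, 10 mm high, under that teacup. Leave alone.
- striker: black plastic carrom striker, a disc 41 mm across and 9 mm thick, on the table close to the timer's -x side. Leave alone.
Not all that is in view belongs to the job. What is shaped like the timer but brown is not meant.

How it is judged (in metres and radians):
On the way, in this order (a step that is already met when the one before it is completed fails the run):
1. the dial stands on click six, popped up (value of joint dial between 3.02159 and 3.26159 rad and value of joint press below 0.0008 m), for 0.2 s.
2. the start button is pressed fully in (value of joint start above 0.005 m), for 0.1 s.
At the end, for the whole second after the job is handed in: the dial stands on click six (pi, within 0.12 rad) and is up (within 0.8 mm), the start button has been pressed after that and is out again (within 1 mm), nothing else disturbed (all of step 1 and value of joint start below 0.001 m); the robot touches nothing.
It fails at once if the dial is pushed onto its bottom stop with more than 12 N (contact force between stop and anything else above 12 N).
It fails at once if the dial is turned past click six (by 0.4 rad or more) (value of joint dial above 3.54159 rad).
It fails at once if the start button is pressed with the dial off click six (value of joint start above 0.003 m and not (value of joint dial between 3.02159 and 3.26159 rad)).
It fails at once if the start button is pressed harder than 30 N (contact force between start and anything else above 30 N).
It fails at once if a bystander is moved more than 15 mm, or the bottle or a cup is tipped (distance of any of bottle, cup1, saucer1, cup2, saucer2, striker from where it was at the start of the episode above 0.015 m or angle between any of bottle, cup1, cup2's own z axis and vertical above 0.3 rad).
It also fails if it takes over 72 s, if anything falls off the work surface, if the arm or the gripper's body presses on something with over 40 N, if the wrist force passes 120 N, or if a joint passes its speed limit or range.

### The arm

A 6-joint arm with a two-finger parallel gripper is mounted at the origin on the work surface. World frame = base frame: x ahead of the robot, y to its left, z up, the work surface at z = 0. Lengths are in m, angles in degrees, forces in N, time in s.
With the tool pointing down it reaches from about 0.4 to 0.825 m from the base axis. Payload 7 kg.
Tool frame: the origin (TCP) lies midway between the tips of the shut fingers; the grasp point (between the pads) lies r.grasp_offset behind it (r.grasp_offset is the distance from the TCP to the grasp point, in m); z points along the fingers, y is the direction in which the jaws open and shut (so a half turn about z gives the same grasp; the last joint's range is limited). The gripper opens to 88 mm and grips with 3 to 60 N. Pads are 19 mm wide; open, the fingers measure 130 mm over their backs; the gripper's body (78 mm by 193 mm) begins 47 mm behind the grasp point.
Start: joints at [81.251, 20.546, 0.682, 0, -70.136, -16.507], TCP at [0.288, 0.61, 0.227] pointing down, gripper open.
Joint ranges: [-176.03, 176.03], [-82.01, 121.73], [-58.28, 71.71], [-173.87, 95.51], [-174.79, -0.11], [-173.66, 173.66]. Speed limits (degrees/s): [136.94, 136.94, 172.46, 180, 180, 180].

### API

Orientations are given as [roll, pitch, yaw] about the fixed x, y, z axes, in that order (R = Rz(yaw) Ry(pitch) Rx(roll)).
In Python, from plant import status, imaging, r gives the robot as it stands.
- The arm moves only by the tool apply_moves, never from a script. Its argument "moves" is a list of rows, each a list of 6 numbers: the shift along the tool's x, y, z in units of 200 mm (1.0 is 200 mm), then the turn, a rotation vector about the tool's x, y, z in units of 90 degrees (1.0 is 90 degrees). In form: [[tx, ty, tz, rx, ry, rz], ...]. A call has 1 to 12 rows; each row is the pose to reach, as a shift and turn from the pose measured when the call began, along the tool's axes at that moment; what a row does not reach only later rows make up. A row lasts 1/8 s, in which the tool goes at most 62.5 mm and 10.7 degrees, less where a joint would pass 70% of its speed; a pose out of reach is approached as far as the arm can. A call with a number of a shift or a turn outside -1 to 1 is refused whole. A call with a gripper value outside its range is refused whole. "hand" is the closure, from -1 (fully open) to 1 (shut), set as the call begins (left out, the last holds). The fingers move at their own pace and stop on an object; "grip_force" is the grip in N (left out, the last holds). Time passes only in rows, so rows that repeat a pose let the fingers close. It gives the time, the measured TCP pose, the force and the opening at its end, in the units of the state.
- status.get_state(): the state, without advancing time (a new reading comes with each control period).
- imaging.capture(name): name is "side" or "top" or "wrist"; returns (picture, depth): 480x640x3 uint8, blue, green, red; 480x640 float32, m along the optical axis (not along the pixel's ray), 0 where there is no reading.
- imaging.camera_info(name): a dict with "fx", "fy", "cx", "cy" (pixels), "k1" (the pictures are not rectified: a ray, as slopes to the right and down, at radius r is drawn at 1 + k1 r^2 times it, then the intrinsics apply), "T" (4x4, takes a point from camera to world coordinates). Camera axes: x right, y up, looking along -z (the intrinsics and any distortion apply to the point x, -y, -z); pixel columns grow to the right and rows downward; lengths in m; the calibration is good to about 2 mm. A picture is of the moment at which its call begins: read the wrist's pose just before it. camera_info takes no time and is no camera call; for the wrist camera it gives the pose at the moment of the call.
- r.close_job(): hands the job in, once; it reports no verdict.
The state is a dict: "time_s": time; "joints": joint angles; "qd": joint speeds; "joint_torque": joint torques, N m; "tcp_pos": TCP position; "eef_rot": TCP orientation; "contact_force": force on the tool from outside, world axes, zero at the start; "moment": the same for the moment, N m; "gripper_width": finger opening in m.
Only numpy, scipy, OpenCV 4.12 (cv2) and the standard library are available. Lean on these libraries where they do the work, as an engineer would, in place of code of your own. Each camera call takes 0.05 s, during which the arm holds its last target.

## Working session

There is one attempt and no reset: what is moved stays moved. The work goes in short steps, Python scripts to look and compute and a tool call to move; the robot and the scene stay as the last step left them, time stands still between calls to the robot, and variables do not carry over. Pictures are saved under pics/ and viewed, and the job is handed in when it is done.

Besides the shell and the picture viewer there is one more tool, called by a JSON object that holds its "fn" and its "kwargs". apply_moves: Moves the arm, as the interface text tells. Its arguments: {"type":"object","properties":{"moves":{"type":"array","items":{"type":"array","items":{"type":"number"}}},"hand":{"type":"number"},"grip_force":{"type":"number"}},"required":["moves"]}

```bash
ls; mkdir -p pics
python3 - <<'E'
from plant import status, imaging, r
import cv2
s=status.get_state(); print(s); print(r.grasp_offset)
for n in ("side","top","wrist"):
    i=imaging.camera_info(n); print(n,i)
    p,d=imaging.capture(n); cv2.imwrite(f"pics/{n}0.png",p)
E
```

```text
pics
{'time_s': 0.0, 'joints': array([ 8.12511807e+01,  2.05908296e+01,  6.33380798e-01, -2.18503799e-02,
       -7.01345685e+01, -1.65060697e+01]), 'qd': array([ 0.01244372, -0.0367179 , -0.02695118, -0.02609279,  0.0391771 ,
        0.00613799]), 'joint_torque': array([ 1.88911377e-03, -5.82719994e+01,  2.93042582e+01,  6.99693426e+00,
        6.73938019e-03, -1.76447916e-04]), 'tcp_pos': array([0.28780007, 0.61002747, 0.22562109]), 'eef_rot': array([ 1.79905938e+02, -6.45223719e-03, -2.52623252e+01]), 'contact_force': array([ 0.77038877, -0.05744044, -0.85896609]), 'moment': array([-0.02447871,  0.01059863, -0.05011845]), 'gripper_width': 0.08775403323823011}
0.0188
side {'fx': 535.6687519171896, 'fy': 535.6687519171896, 'cx': 317.61804059908997, 'cy': 238.35390287878383, 'k1': -0.027816535637719065, 'T': array([[ 0.79936862,  0.31201218, -0.51347659, -0.12347342],
       [-0.60045096,  0.44562141, -0.66398811, -0.7554708 ],
       [ 0.02164379,  0.83908877,  0.54356378,  0.69130241],
       [ 0.        ,  0.        ,  0.        ,  1.        ]])}
top {'fx': 527.718337756094, 'fy': 527.718337756094, 'cx': 321.84499214242936, 'cy': 243.8786723646693, 'k1': -0.09876271279914782, 'T': array([[ 0.01924102,  0.99911492, -0.03740546,  0.39439562],
       [-0.99964157,  0.01852766, -0.01932521, -0.02819255],
       [-0.01861507,  0.03776388,  0.99911329,  1.31547356],
       [ 0.        ,  0.        ,  0.        ,  1.        ]])}
wrist {'fx': 414.0761869307128, 'fy': 414.0761869307128, 'cx': 322.3785048310422, 'cy': 230.7887998160334, 'k1': -0.043094041090180994, 'T': array([[-4.26602240e-01,  8.76379786e-01,  2.23537466e-01,
         3.48189760e-01],
       [-9.04439195e-01, -4.13509335e-01, -1.04879796e-01,
         5.81655865e-01],
       [ 5.20295552e-04, -2.46918002e-01,  9.69036238e-01,
         3.83094250e-01],
       [ 0.00000000e+00,  0.00000000e+00,  0.00000000e+00,
         1.00000000e+00]])}
```

View pics/top0.png

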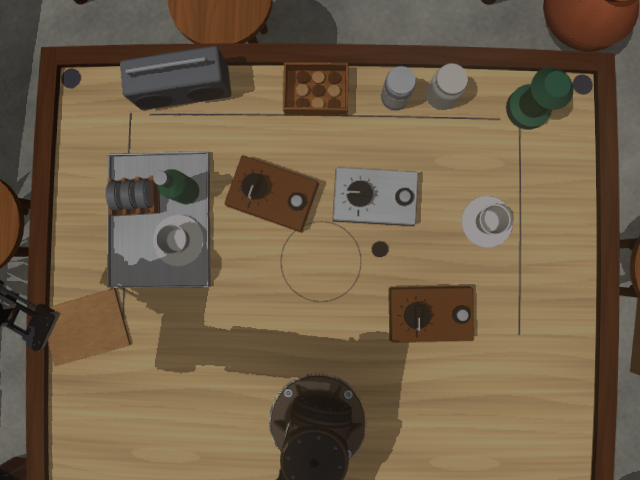

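View pics/side0.png

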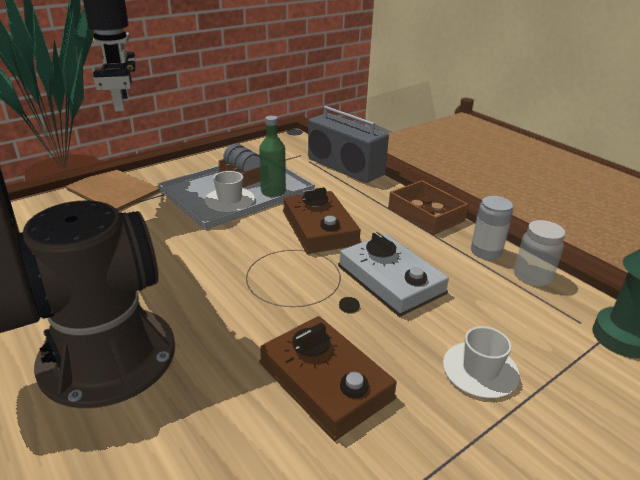

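```bash
cat > h.py <<'E'
import numpy as np, cv2
from plant import status, imaging, r
def px2ray(i,u,v):
    K=np.array([[i['fx'],0,i['cx']],[0,i['fy'],i['cy']],[0,0,1.]])
    x,y=(u-i['cx'])/i['fx'],(v-i['cy'])/i['fy']
    X,Y=x,y
    for _ in range(20):
        f=1+i['k1']*(X*X+Y*Y); X,Y=x/f,y/f
    T=i['T']; return T[:3,3],T[:3,:3]@np.array([X,-Y,-1])
def atz(i,u,v,z):
    o,d=px2ray(i,u,v); return o+d*(z-o[2])/d[2]
def tri(*obs):
    A=np.zeros((3,3));b=np.zeros(3);L=[]
    for i,u,v in obs:
        o,d=px2ray(i,u,v);d=d/np.linalg.norm(d);P=np.eye(3)-np.outer(d,d);A+=P;b+=P@o;L.append((o,P))
    x=np.linalg.solve(A,b);return x,[np.linalg.norm(P@(x-o)) for o,P in L]
def proj(i,p):
    T=i['T'];c=T[:3,:3].T@(np.asarray(p)-T[:3,3]);x,y=c[0]/-c[2],-c[1]/-c[2];f=1+i['k1']*(x*x+y*y)
    return np.array([i['fx']*x*f+i['cx'],i['fy']*y*f+i['cy']])
def crop(name,img,u0,v0,u1,v1,s):
    cv2.imwrite('pics/'+name,cv2.resize(img[v0:v1,u0:u1],None,fx=s,fy=s,interpolation=cv2.INTER_CUBIC))
E
python3 - <<'E'
from h import *
p=cv2.imread('pics/top0.png');crop('topc.png',p,320,155,430,235,7)
p=cv2.imread('pics/side0.png');crop('sidec.png',p,330,220,455,315,6)
E
```

```text
(no output)
```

View pics/topc.png

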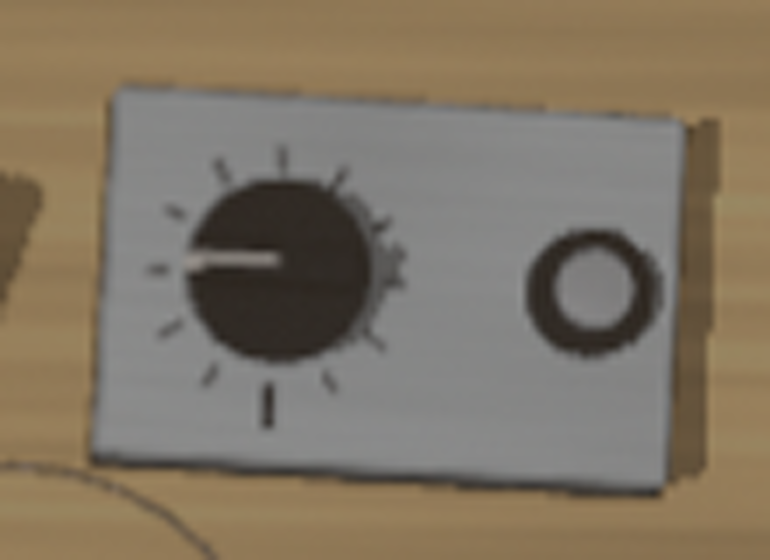

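View pics/sidec.png

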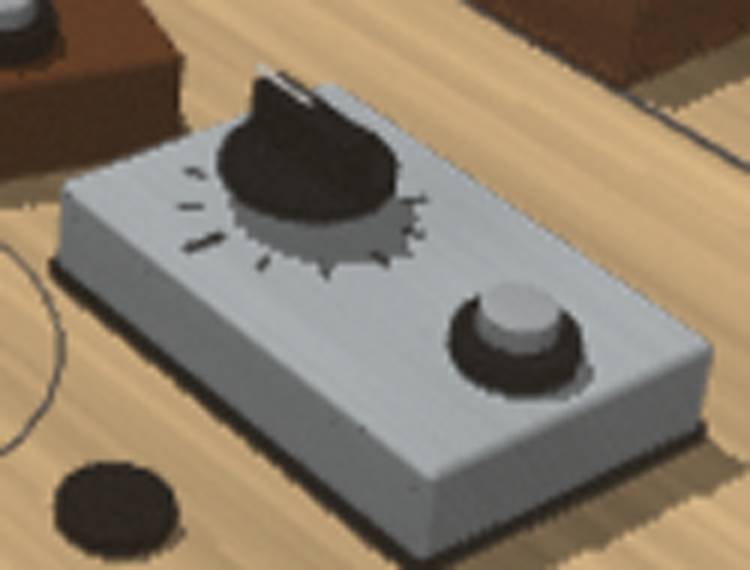

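Run:
```python
from h import *
t=imaging.camera_info('top'); s=imaging.camera_info('side')
T=lambda x,y:(t,320+(x+.5)/7-.5,155+(y+.5)/7-.5)
S=lambda x,y:(s,330+(x+.5)/6-.5,220+(y+.5)/6-.5)
c=[(115,88),(684,120),(663,488),(94,457)]
P=[atz(*T(*q),.045) for q in c]
for q in P:print(q.round(4))
C=np.mean(P,0);e=((P[0]+P[3])-(P[1]+P[2]))[:2]; yaw=np.degrees(np.arctan2(-e[0],e[1]))
print('center',C,'yaw',yaw,'len',np.linalg.norm(e)/2, np.linalg.norm(((P[0]+P[1])-(P[2]+P[3]))[:2])/2)
th=np.radians(yaw);R=np.array([[np.cos(th),-np.sin(th)],[np.sin(th),np.cos(th)]])
print('dial',C[:2]+R@[0,.04],'btn',C[:2]+R@[0,-.068])
# stereo
for n,a,b in [('btn',(593,288),(519,307)),('cornerR-near',(663,488),(430,473)),('corner far',(684,120),(708,350)),('cornerL near',(94,457),(68,188)),('zero mark outer',(268,428),(188,246)),('pointer tip',(190,262),(262,70)),('white inner end',(278,259),(314,106))]:
    x,er=tri(T(*a),S(*b));print(n,x.round(4),np.round(er,4))
for n,q,z in [('btn',(593,288),.06),('skirt c',(278,270),.064),('ptip',(190,262),.086),('pin',(280,259),.086),('zero in',(268,385),.045),('zero out',(268,428),.045)]:print(n,atz(*T(*q),z).round(4))
```

```text
[ 0.6289 -0.0344  0.045 ]
[ 0.6214 -0.2318  0.045 ]
[ 0.4934 -0.2258  0.045 ]
[ 0.5005 -0.0294  0.045 ]
center [ 0.56106112 -0.1303473   0.045     ] yaw -2.116683994015419 len 0.19701871067220325 0.128380606161387
dial [ 0.56253851 -0.09037459] btn [ 0.55854956 -0.1983009 ]
btn [ 0.5587 -0.1973  0.0647] [0.0012 0.0012]
cornerR-near [ 0.4928 -0.2253  0.0442] [0.0008 0.0008]
corner far [ 0.6206 -0.2309  0.0407] [0.0022 0.0022]
cornerL near [ 0.5013 -0.0298  0.0413] [0.0006 0.0006]
zero mark outer [ 0.5103 -0.0882  0.046 ] [0.0015 0.0015]
pointer tip [ 0.5634 -0.0605  0.0849] [0.0002 0.0002]
white inner end [ 0.5639 -0.0891  0.0846] [0.0011 0.0011]
btn [ 0.5602 -0.1987  0.06  ]
skirt c [ 0.5638 -0.0909  0.064 ]
ptip [ 0.563  -0.0603  0.086 ]
pin [ 0.5646 -0.0904  0.086 ]
zero in [ 0.5265 -0.089   0.045 ]
zero out [ 0.5116 -0.0892  0.045 ]
```

```bash
cat >> h.py <<'E'
from scipy.spatial.transform import Rotation as Ro
def plan(pos,yaw):
    s=status.get_state();R0=Ro.from_euler('xyz',s['eef_rot'],degrees=True)
    R1=Ro.from_euler('xyz',[180,0,yaw],degrees=True)
    d=R0.inv().apply(np.array(pos)-s['tcp_pos'])/.2
    w=(R0.inv()*R1).as_rotvec(degrees=True)/90
    print('t',s['time_s'],'tcp',s['tcp_pos'].round(4),'rot',s['eef_rot'].round(2),'F',s['contact_force'].round(2),'j',s['joints'].round(1),'g',s['gripper_width'])
    print('delta',d.round(4),w.round(4))
E
python3 - <<'E'
from h import *
plan([.5625,-.09,.22],-90)
E
```

```text
t 0.15 tcp [0.2878 0.6101 0.2258] rot [ 1.7992e+02 -1.0000e-02 -2.5260e+01] F [ 0.55 -0.64  0.26] j [ 81.3  20.6   0.6  -0.  -70.1 -16.5] g 0.08771357505039871
delta [2.7356 2.58   0.033 ] [ 7.000e-04 -6.000e-04  7.194e-01]
```

{"fn": "apply_moves", "kwargs": {"moves": [[0.2, 0.19, -0.04, 0, 0, 0], [0.4, 0.38, -0.08, 0, 0, 0], [0.6, 0.57, -0.1, 0, 0, 0], [0.8, 0.76, -0.1, 0, 0, 0], [0.98, 0.92, -0.1, 0, 0, 0]]}}

```text
time_s: 0.78
tcp_pos: [0.3869, 0.3581, 0.2462]
eef_rot: [179.9, -0.0, -25.3]
contact_force: [0.2, 1.3, -0.7]
gripper_width: 0.0873
```

{"fn": "apply_moves", "kwargs": {"moves": [[0.2, 0.19, 0, 0, 0, 0], [0.4, 0.38, 0, 0, 0, 0], [0.6, 0.57, 0, 0, 0, 0], [0.8, 0.76, 0, 0, 0, 0], [0.98, 0.92, 0, 0, 0, 0]]}}

```text
time_s: 1.4
tcp_pos: [0.4858, 0.1062, 0.2465]
eef_rot: [180.0, -0.0, -25.3]
contact_force: [-0.1, 0.5, 0.4]
gripper_width: 0.0876
```

Run:
```python
from h import *
plan([.5625,-.09,.22],-90)
```

```text
t 1.4 tcp [0.4858 0.1062 0.2465] rot [ 1.7995e+02 -1.0000e-02 -2.5270e+01] F [-0.06  0.5   0.38] j [ 35.    2.8 -19.4   0.  -67.8  29.7] g 0.08760589051915742
delta [0.7656 0.7231 0.1333] [ 4.000e-04 -4.000e-04  7.192e-01]
```

{"fn": "apply_moves", "kwargs": {"moves": [[0.15, 0.14, 0, 0, 0, 0.1], [0.3, 0.28, 0, 0, 0, 0.2], [0.45, 0.42, 0, 0, 0, 0.3], [0.6, 0.57, 0, 0, 0, 0.4], [0.766, 0.723, 0.1, 0, 0, 0.51], [0.766, 0.723, 0.133, 0, 0, 0.62], [0.766, 0.723, 0.133, 0, 0, 0.72], [0.766, 0.723, 0.133, 0, 0, 0.72], [0.766, 0.723, 0.133, 0, 0, 0.72]]}}

```text
time_s: 2.52
tcp_pos: [0.5626, -0.0899, 0.2201]
eef_rot: [180.0, -0.0, -89.9]
contact_force: [0.1, 0.2, -0.0]
gripper_width: 0.087
```

Run:
```python
from h import *
plan([.5625,-.09,.22],-90)
i=imaging.camera_info('wrist');p,d=imaging.capture('wrist');cv2.imwrite('pics/w1.png',p);np.save('w1.npy',i);np.save('w1d.npy',d)
```

```text
t 2.525 tcp [ 0.5626 -0.0899  0.2201] rot [ 1.7999e+02 -4.0000e-02 -8.9870e+01] F [ 0.06  0.21 -0.02] j [ 10.6  10.9 -13.4   0.  -65.6 -10.5] g 0.08700754915509469
delta [0.0005 0.0004 0.0007] [ 0.0001 -0.0005  0.0015]
```

View pics/w1.png

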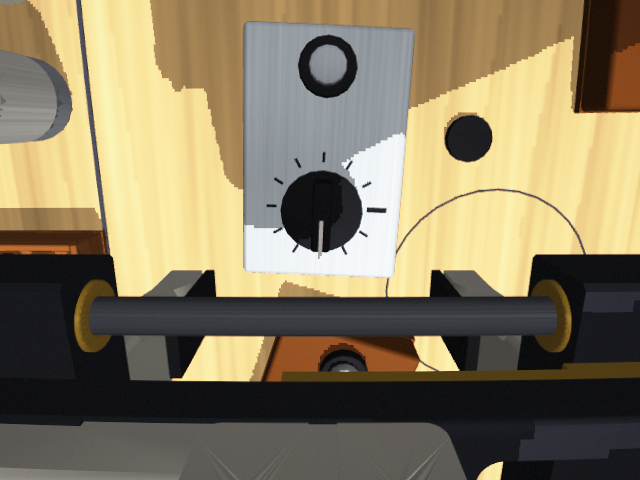

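Run:
```python
from h import *
crop('w1c.png',cv2.imread('pics/w1.png'),240,15,420,285,2)
crop('w1d.png',cv2.imread('pics/w1.png'),260,145,390,265,6)
d=np.load('w1d.npy');print(d[212,320],d[65,328],d[150,270])
```

```text
0.29823765 0.2921374 0.32784688
```

View pics/w1d.png

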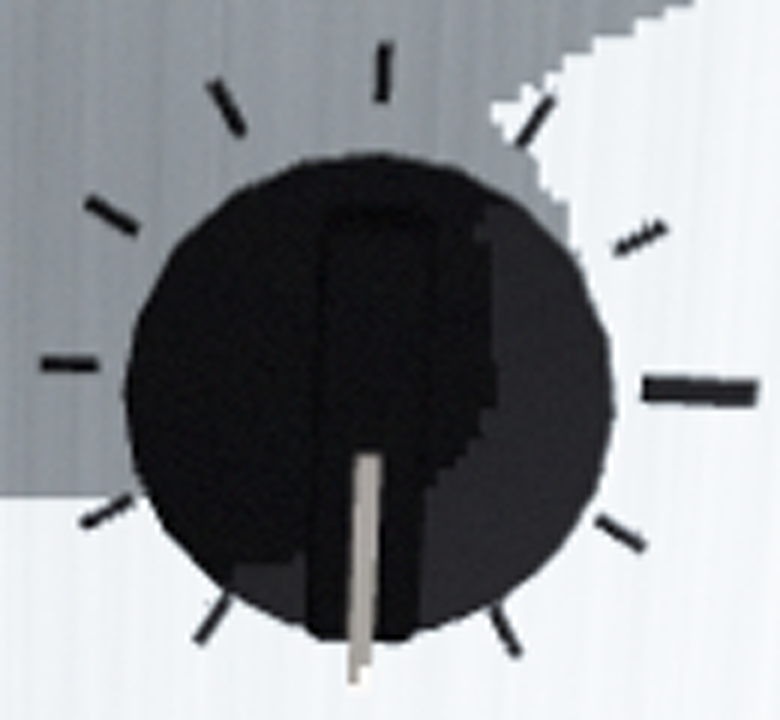

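View pics/w1c.png

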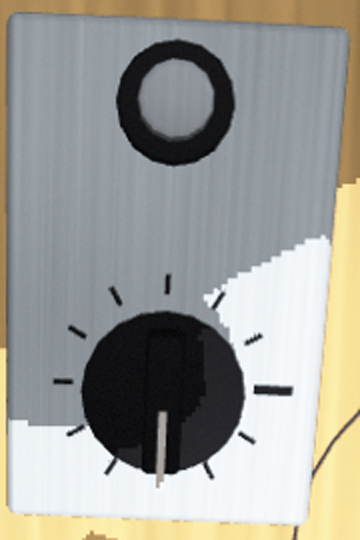

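Run:
```python
from h import *
i=np.load('w1.npy',allow_pickle=True).item()
W=lambda x,y:(i,260+(x+.5)/6-.5,145+(y+.5)/6-.5)
C=lambda x,y:(i,240+(x+.5)/2-.5,15+(y+.5)/2-.5)
pr=[((100,364),(642,389)),((240,133),(493,608)),((137,230),(600,520)),((130,500),(615,252)),((228,597),(520,143))]
print('axis',np.mean([(atz(*W(*a),.045)+atz(*W(*b),.045))/2 for a,b in pr],0))
for n,q,z in [('tip',(355,680),.086),('in',(370,455),.086),('barBL',(308,630),.086),('barBR',(418,630),.086),('barTL',(322,215),.086),('barTR',(435,218),.086),('sk L',(125,393),.064),('sk R',(612,393),.064),('z in',(642,389),.045),('zout',(757,392),.045),('lm',(40,363),.045)]:print(n,atz(*W(*q),z).round(4))
print('btn',atz(*C(176,98),.06))
for n,q in [('TL',(9,14)),('TR',(347,29)),('BR',(309,524)),('BL',(9,515))]: print(n,atz(*C(*q),.045).round(4))
# height of button & depth
t=imaging.camera_info('top')
print(tri(C(176,98),(t,320+593.5/7-.5,155+288.5/7-.5)))
print(tri(W(370,455),(t,320+278.5/7-.5,155+259.5/7-.5)))
d=np.load('w1d.npy')
for u,v in [(328,64),(320,195),(302,215),(270,120)]:
    o,dr=px2ray(i,u,v);print('depth pt',u,v,(o+dr*d[v,u]).round(4))
```

```text
axis [ 0.56404982 -0.09124403  0.045     ]
tip [ 0.5658 -0.0612  0.086 ]
in [ 0.564  -0.0897  0.086 ]
barBL [ 0.5715 -0.0676  0.086 ]
barBR [ 0.5581 -0.0677  0.086 ]
barTL [ 0.5697 -0.1186  0.086 ]
barTR [ 0.5564 -0.1183  0.086 ]
sk L [ 0.5956 -0.0927  0.064 ]
sk R [ 0.5329 -0.0929  0.064 ]
z in [ 0.527  -0.0896  0.045 ]
zout [ 0.5113 -0.0892  0.045 ]
lm [ 0.6091 -0.093   0.045 ]
btn [ 0.55958093 -0.19980412  0.06      ]
TL [ 0.6216 -0.2315  0.045 ]
TR [ 0.4958 -0.2267  0.045 ]
BR [ 0.5016 -0.0311  0.045 ]
BL [ 0.6297 -0.0348  0.045 ]
(array([ 0.55963062, -0.19863489,  0.06469374]), [np.float64(0.0005227996578772266), np.float64(0.0005227996578771897)])
(array([ 0.56420223, -0.08976019,  0.08697975]), [np.float64(0.0002507292612171222), np.float64(0.0002507292612170476)])
depth pt 328 64 [ 0.5595 -0.1987  0.0669]
depth pt 320 195 [ 0.5649 -0.1081  0.0852]
depth pt 302 215 [ 0.579  -0.0886  0.0628]
depth pt 270 120 [ 0.6042 -0.1604  0.0445]
```

Run:
```python
from h import *
plan([.564,-.0922,.070],-92)
```

```text
t 2.575 tcp [ 0.5626 -0.0899  0.2202] rot [ 1.80e+02 -4.00e-02 -8.99e+01] F [0.02 0.47 0.38] j [ 10.6  10.9 -13.4   0.  -65.6 -10.5] g 0.08747795641649618
delta [ 0.0112 -0.007   0.7509] [ 0.     -0.0005  0.0234]
```

{"fn": "apply_moves", "kwargs": {"moves": [[0.011, -0.007, 0.15, 0, 0, 0.023], [0.011, -0.007, 0.3, 0, 0, 0.023], [0.011, -0.007, 0.45, 0, 0, 0.023], [0.011, -0.007, 0.57, 0, 0, 0.023], [0.011, -0.007, 0.67, 0, 0, 0.023], [0.011, -0.007, 0.72, 0, 0, 0.023], [0.011, -0.007, 0.75, 0, 0, 0.023], [0.011, -0.007, 0.75, 0, 0, 0.023], [0.011, -0.007, 0.75, 0, 0, 0.023]]}}

```text
time_s: 3.7
tcp_pos: [0.5645, -0.0921, 0.0709]
eef_rot: [-179.9, -0.0, -91.9]
contact_force: [-0.3, 0.2, 0.0]
gripper_width: 0.0873
```

Run:
```python
from h import *
plan([.564,-.0922,.066],-92)
p,d=imaging.capture('wrist');cv2.imwrite('pics/w2.png',p)
p,d=imaging.capture('side');crop('s2.png',p,330,150,480,270,5)
```

```text
t 3.7 tcp [ 0.5645 -0.0921  0.0709] rot [-1.7993e+02 -3.0000e-02 -9.1950e+01] F [-0.34  0.23  0.  ] j [ 10.4  19.4 -23.8   0.1 -46.7 -12.4] g 0.08729625314377497
delta [0.0008 0.0026 0.0246] [-0.0008 -0.0004  0.0006]
```

View pics/w2.png

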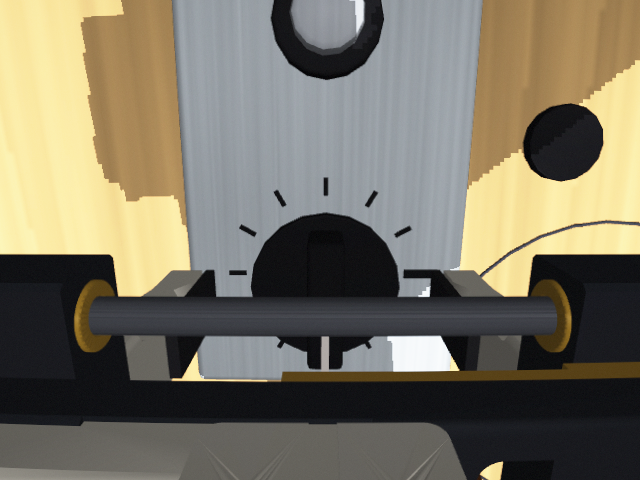

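View pics/s2.png

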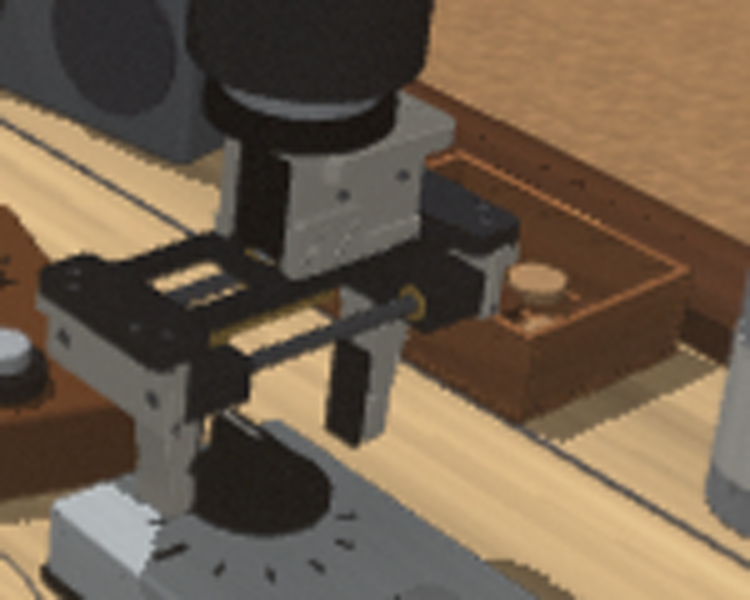

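{"fn": "apply_moves", "kwargs": {"moves": [[0, 0.002, 0.012, 0, 0, 0], [0, 0.002, 0.012, 0, 0, 0], [0, 0.002, 0.012, 0, 0, 0], [0, 0.002, 0.012, 0, 0, 0], [0, 0.002, 0.012, 0, 0, 0], [0, 0.002, 0.012, 0, 0, 0], [0, 0.002, 0.012, 0, 0, 0], [0, 0.002, 0.012, 0, 0, 0]], "hand": 1, "grip_force": 6}}

```text
time_s: 4.8
tcp_pos: [0.5638, -0.0921, 0.0684]
eef_rot: [-180.0, -0.0, -92.0]
contact_force: [-4.9, -0.6, 2.2]
gripper_width: 0.0139
```

{"fn": "apply_moves", "kwargs": {"moves": [[0, 0.003, 0.003, 0, 0, 0], [0, 0.003, 0.003, 0, 0, 0], [0, 0.003, 0.003, 0, 0, 0]]}}

```text
time_s: 5.18
tcp_pos: [0.5636, -0.0921, 0.0681]
eef_rot: [-179.9, -0.0, -91.9]
contact_force: [0.6, 0.1, 2.4]
gripper_width: 0.0137
```

{"fn": "apply_moves", "kwargs": {"moves": [[0, 0, 0.005, 0, 0, 0], [0, 0, 0.01, 0, 0, 0], [0, 0, 0.01, 0, 0, 0]]}}

```text
time_s: 5.55
tcp_pos: [0.5636, -0.0921, 0.0661]
eef_rot: [-179.9, -0.0, -91.9]
contact_force: [0.0, 1.2, 4.6]
gripper_width: 0.0138
```

{"fn": "apply_moves", "kwargs": {"moves": [[0, 0, 0.005, 0, 0, 0], [0, 0, 0.005, 0, 0, 0]]}}

```text
time_s: 5.8
tcp_pos: [0.5636, -0.0921, 0.0651]
eef_rot: [-179.9, -0.0, -91.9]
contact_force: [0.1, 0.3, 4.8]
gripper_width: 0.0137
```

{"fn": "apply_moves", "kwargs": {"moves": [[0, 0, 0.0025, 0, 0, 0], [0, 0, 0.0025, 0, 0, 0]]}}

```text
time_s: 6.05
tcp_pos: [0.5636, -0.0921, 0.0645]
eef_rot: [-179.9, -0.0, -91.9]
contact_force: [0.7, -0.8, 3.6]
gripper_width: 0.0138
```

{"fn": "apply_moves", "kwargs": {"moves": [[0, 0, 0.0025, 0, 0, 0], [0, 0, 0.0025, 0, 0, 0]]}}

```text
time_s: 6.3
tcp_pos: [0.5636, -0.0921, 0.064]
eef_rot: [-179.9, -0.0, -91.9]
contact_force: [0.0, -0.4, 4.4]
gripper_width: 0.0138
```

{"fn": "apply_moves", "kwargs": {"moves": [[0, 0, 0.0025, 0, 0, 0], [0, 0, 0.0025, 0, 0, 0]]}}

```text
time_s: 6.55
tcp_pos: [0.5636, -0.0921, 0.0635]
eef_rot: [-179.9, -0.0, -91.9]
contact_force: [-0.5, 0.2, 5.0]
gripper_width: 0.0143
```

{"fn": "apply_moves", "kwargs": {"moves": [[0, 0, 0.0025, 0, 0, 0], [0, 0, 0.0025, 0, 0, 0]]}}

```text
time_s: 6.8
tcp_pos: [0.5637, -0.0921, 0.063]
eef_rot: [-179.9, -0.0, -91.9]
contact_force: [-0.4, 0.6, 4.9]
gripper_width: 0.0141
```

{"fn": "apply_moves", "kwargs": {"moves": [[0, 0, 0.0025, 0, 0, 0], [0, 0, 0.0025, 0, 0, 0]]}}

```text
time_s: 7.05
tcp_pos: [0.5637, -0.0921, 0.0625]
eef_rot: [-179.9, -0.0, -91.9]
contact_force: [-0.7, 0.0, 5.8]
gripper_width: 0.014
```

{"fn": "apply_moves", "kwargs": {"moves": [[0, 0, 0.0025, 0, 0, 0], [0, 0, 0.0025, 0, 0, 0]]}}

```text
time_s: 7.3
tcp_pos: [0.5636, -0.0921, 0.062]
eef_rot: [-179.9, -0.0, -91.9]
contact_force: [0.3, 1.1, 5.7]
gripper_width: 0.0143
```

{"fn": "apply_moves", "kwargs": {"moves": [[0, 0, 0.0025, 0, 0, 0], [0, 0, 0.0025, 0, 0, 0]]}}

```text
time_s: 7.55
tcp_pos: [0.5636, -0.0921, 0.0616]
eef_rot: [-179.9, -0.0, -91.9]
contact_force: [-0.2, 0.1, 5.5]
gripper_width: 0.014
```

{"fn": "apply_moves", "kwargs": {"moves": [[0, 0, 0.0025, 0, 0, 0], [0, 0, 0.0025, 0, 0, 0]]}}

```text
time_s: 7.8
tcp_pos: [0.5636, -0.0921, 0.0612]
eef_rot: [-179.9, -0.0, -91.9]
contact_force: [-1.8, 0.8, 6.3]
gripper_width: 0.014
```

{"fn": "apply_moves", "kwargs": {"moves": [[0, 0, 0.0025, 0, 0, 0], [0, 0, 0.0025, 0, 0, 0]]}}

```text
time_s: 8.05
tcp_pos: [0.5636, -0.0921, 0.0609]
eef_rot: [-179.9, -0.0, -91.9]
contact_force: [-1.7, 0.3, 7.3]
gripper_width: 0.0141
```

{"fn": "apply_moves", "kwargs": {"moves": [[0, 0, 0.0025, 0, 0, 0], [0, 0, 0.0025, 0, 0, 0]]}}

```text
time_s: 8.3
tcp_pos: [0.5637, -0.0921, 0.0608]
eef_rot: [-179.9, -0.0, -91.9]
contact_force: [-1.2, 0.4, 7.7]
gripper_width: 0.0144
```

{"fn": "apply_moves", "kwargs": {"moves": [[0, 0, 0.0035, 0, 0, 0], [0, 0, 0.0035, 0, 0, 0]]}}

```text
time_s: 8.55
tcp_pos: [0.5637, -0.0921, 0.0604]
eef_rot: [-179.9, -0.1, -91.9]
contact_force: [-1.7, 0.5, 7.9]
gripper_width: 0.0138
```

{"fn": "apply_moves", "kwargs": {"moves": [[0, 0, 0.0035, 0, 0, 0], [0, 0, 0.0035, 0, 0, 0]]}}

```text
time_s: 8.8
tcp_pos: [0.5637, -0.0922, 0.0602]
eef_rot: [-179.9, -0.1, -91.9]
contact_force: [-2.9, 1.0, 8.6]
gripper_width: 0.0138
```

{"fn": "apply_moves", "kwargs": {"moves": [[0, 0, 0.0045, 0, 0, 0], [0, 0, 0.0045, 0, 0, 0]]}}

```text
time_s: 9.05
tcp_pos: [0.5637, -0.0922, 0.0596]
eef_rot: [-179.9, -0.1, -91.9]
contact_force: [-1.3, 0.5, 8.5]
gripper_width: 0.014
```

Run:
```python
from h import *
for k in range(3):
    p,d=imaging.capture('side');s=status.get_state();print(s['tcp_pos'].round(4),s['contact_force'].round(2),s['moment'].round(3))
crop('s3.png',p,330,180,450,270,6)
```

```text
[ 0.5636 -0.0922  0.0596] [-1.94  0.82  8.65] [ 0.281  0.694 -0.055]
[ 0.5637 -0.0922  0.0596] [-1.61  0.16  8.88] [ 0.277  0.706 -0.07 ]
[ 0.5637 -0.0922  0.0596] [-2.09  0.31  8.42] [ 0.215  0.709 -0.016]
```

View pics/s3.png

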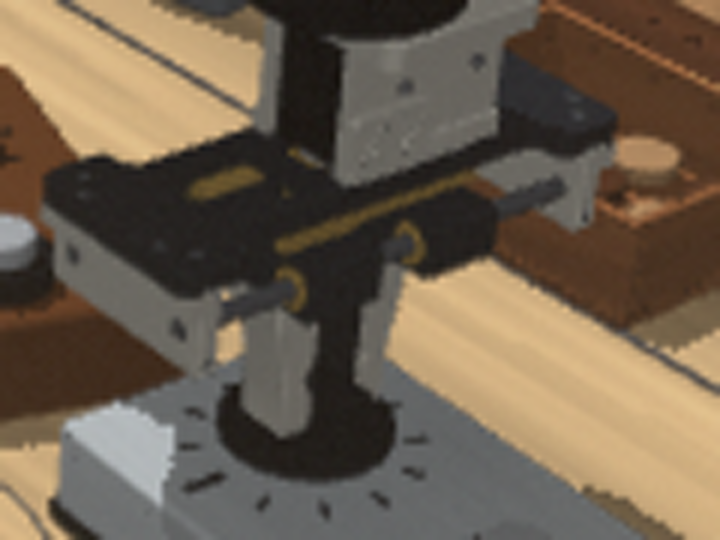

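{"fn": "apply_moves", "kwargs": {"moves": [[0, 0, 0.004, 0, 0, 0], [0, 0, 0.006, 0, 0, 0], [0, 0, 0.006, 0, 0, 0]], "grip_force": 8}}

```text
time_s: 9.57
tcp_pos: [0.5637, -0.0923, 0.0591]
eef_rot: [-179.9, -0.1, -91.9]
contact_force: [-2.9, 0.8, 11.4]
gripper_width: 0.0138
```

{"fn": "apply_moves", "kwargs": {"moves": [[0, 0, 0.0035, 0, 0, 0.04], [0, 0, 0.0035, 0, 0, 0.08], [0, 0, 0.0035, 0, 0, 0.12], [0, 0, 0.0035, 0, 0, 0.16]]}}

```text
time_s: 10.07
tcp_pos: [0.5634, -0.0925, 0.0587]
eef_rot: [-179.9, -0.1, -106.4]
contact_force: [-2.4, 0.4, 7.4]
gripper_width: 0.0163
```

Run:
```python
from h import *
plan([.5637,-.0923,.059],178)
print(status.get_state()['moment'])
i=imaging.camera_info('wrist');p,d=imaging.capture('wrist');cv2.imwrite('pics/w4.png',p)
```

```text
t 10.075 tcp [ 0.5634 -0.0925  0.0587] rot [-1.7987e+02 -7.0000e-02 -1.0637e+02] F [-2.35  0.38  7.38] j [ 10.4  20.2 -24.6   0.2 -45.1 -26.9] g 0.016302778822261492
delta [-0.0013 -0.0011 -0.0014] [-1.800e-03  3.000e-04  8.404e-01]
[0.10031086 0.79662156 0.17659436]
```

View pics/w4.png

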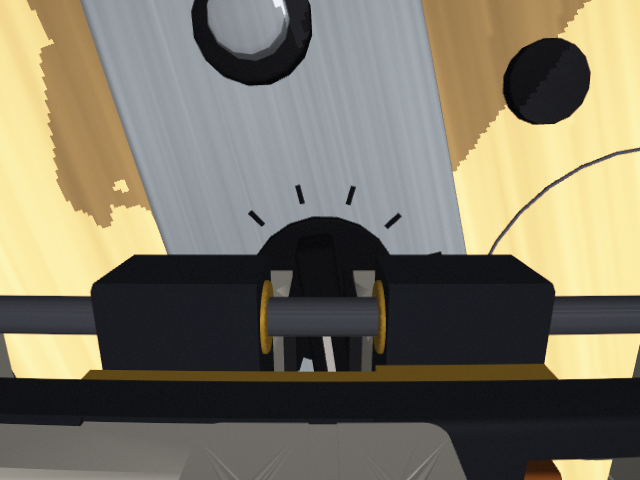

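{"fn": "apply_moves", "kwargs": {"moves": [[0, 0, 0, 0, 0, -0.05], [0, 0, 0, 0, 0, -0.1], [0, 0, 0, 0, 0, -0.16], [0, 0, 0, 0, 0, -0.16]]}}

```text
time_s: 10.62
tcp_pos: [0.5636, -0.0924, 0.0589]
eef_rot: [-179.9, -0.1, -92.1]
contact_force: [-0.3, 1.1, 5.1]
gripper_width: 0.0137
```

Run:
```python
from h import *
plan([.5637,-.0923,.059],-92)
print(status.get_state()['moment'])
i=imaging.camera_info('wrist');p,d=imaging.capture('wrist');cv2.imwrite('pics/w5.png',p)
crop('w5c.png',p,200,180,440,380,3)
p,d=imaging.capture('side');crop('s5.png',p,330,180,450,270,6)
```

```text
t 10.625 tcp [ 0.5636 -0.0924  0.0589] rot [-1.7987e+02 -9.0000e-02 -9.2090e+01] F [-0.32  1.11  5.09] j [ 10.4  20.2 -24.6   0.2 -45.1 -12.6] g 0.013738024550458965
delta [-0.0003 -0.0004 -0.0007] [-0.0015 -0.001  -0.001 ]
[ 0.24609482  0.17363969 -0.03886452]
```

View pics/w5c.png

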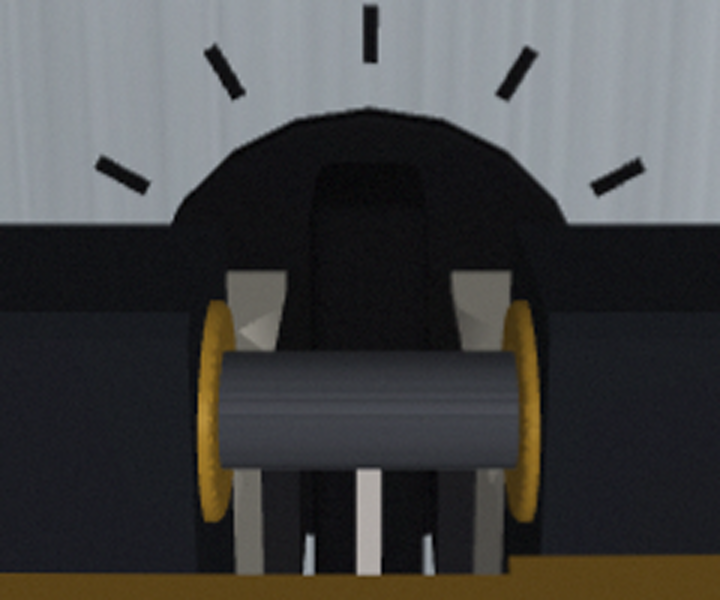

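View pics/s5.png

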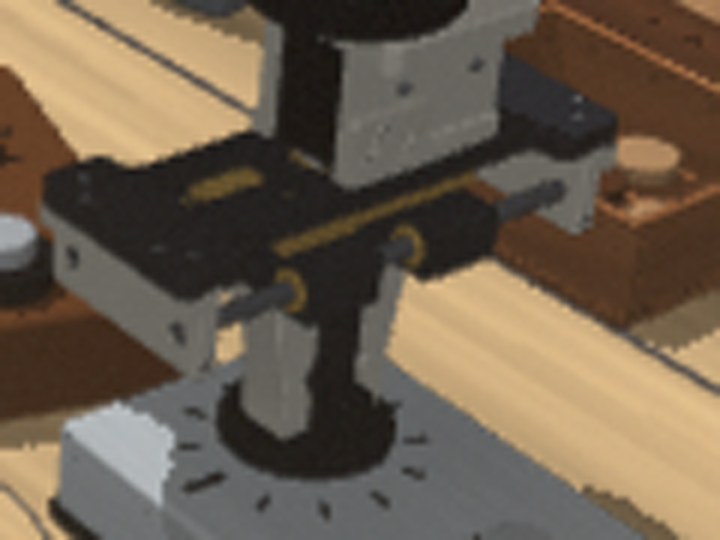

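{"fn": "apply_moves", "kwargs": {"moves": [[0, 0, 0.0025, 0, 0, 0], [0, 0, 0.0025, 0, 0, 0], [0, 0, 0.0025, 0, 0, 0]], "grip_force": 4}}

```text
time_s: 11.1
tcp_pos: [0.5636, -0.0924, 0.0584]
eef_rot: [-179.9, -0.1, -92.2]
contact_force: [-0.4, -0.1, 5.8]
gripper_width: 0.0142
```

{"fn": "apply_moves", "kwargs": {"moves": [[0, 0, 0.003, 0, 0, 0], [0, 0, 0.003, 0, 0, 0]]}}

```text
time_s: 11.35
tcp_pos: [0.5636, -0.0924, 0.0579]
eef_rot: [-179.9, -0.1, -92.1]
contact_force: [-0.3, 0.9, 5.1]
gripper_width: 0.0142
```

{"fn": "apply_moves", "kwargs": {"moves": [[0, 0, 0.003, 0, 0, 0], [0, 0, 0.003, 0, 0, 0]]}}

```text
time_s: 11.6
tcp_pos: [0.5636, -0.0924, 0.0574]
eef_rot: [-179.9, -0.1, -92.1]
contact_force: [-1.1, 0.4, 5.8]
gripper_width: 0.014
```

{"fn": "apply_moves", "kwargs": {"moves": [[0, 0, 0.003, 0, 0, 0], [0, 0, 0.003, 0, 0, 0]]}}

```text
time_s: 11.85
tcp_pos: [0.5636, -0.0925, 0.057]
eef_rot: [-179.9, -0.1, -92.1]
contact_force: [-1.7, 0.4, 5.9]
gripper_width: 0.0137
```

{"fn": "apply_moves", "kwargs": {"moves": [[0, 0, 0.003, 0, 0, 0], [0, 0, 0.003, 0, 0, 0]]}}

```text
time_s: 12.1
tcp_pos: [0.5636, -0.0925, 0.0567]
eef_rot: [-179.9, -0.1, -92.1]
contact_force: [-2.1, 0.2, 7.5]
gripper_width: 0.014
```

{"fn": "apply_moves", "kwargs": {"moves": [[0, 0, 0.003, 0, 0, 0], [0, 0, 0.003, 0, 0, 0]]}}

```text
time_s: 12.35
tcp_pos: [0.5636, -0.0925, 0.0565]
eef_rot: [-179.9, -0.1, -92.1]
contact_force: [-1.8, 0.7, 9.0]
gripper_width: 0.0144
```

{"fn": "apply_moves", "kwargs": {"moves": [[0, 0, 0.003, 0, 0, 0], [0, 0, 0.003, 0, 0, 0]]}}

```text
time_s: 12.6
tcp_pos: [0.5636, -0.0925, 0.0564]
eef_rot: [-179.8, -0.1, -92.1]
contact_force: [-2.5, 0.8, 9.3]
gripper_width: 0.0139
```

{"fn": "apply_moves", "kwargs": {"moves": [[0, 0, 0.004, 0, 0, 0], [0, 0, 0.004, 0, 0, 0]]}}

```text
time_s: 12.85
tcp_pos: [0.5636, -0.0925, 0.0563]
eef_rot: [-179.8, -0.1, -92.1]
contact_force: [-2.4, 1.5, 10.8]
gripper_width: 0.0139
```

{"fn": "apply_moves", "kwargs": {"moves": [[0, 0, 0.0035, 0, 0, 0], [0, 0, 0.0035, 0, 0, 0], [0, 0, 0.0035, 0, 0, 0.04], [0, 0, 0.0035, 0, 0, 0.08], [0, 0, 0.0035, 0, 0, 0.12]], "grip_force": 12}}

```text
time_s: 13.48
tcp_pos: [0.5634, -0.0925, 0.0562]
eef_rot: [-179.8, -0.1, -103.0]
contact_force: [-3.8, 1.6, 11.7]
gripper_width: 0.0138
```

Run:
```python
from h import *
plan([.5637,-.0923,.059],178)
print(status.get_state()['moment'])
```

```text
t 13.475 tcp [ 0.5634 -0.0925  0.0562] rot [-1.7983e+02 -1.0000e-01 -1.0298e+02] F [-3.8   1.64 11.74] j [ 10.4  20.4 -24.8   0.2 -44.7 -23.6] g 0.013833418593367843
delta [-0.0013 -0.0015 -0.014 ] [-2.40e-03  4.00e-04  8.78e-01]
[0.6823677  1.42164968 0.07711641]
```

{"fn": "apply_moves", "kwargs": {"moves": [[0, 0.001, 0.003, 0, 0, 0.06], [0, 0.001, 0.003, 0, 0, 0.12], [0, 0.001, 0.003, 0, 0, 0.18], [0, 0.001, 0.003, 0, 0, 0.24], [0, 0.001, 0.003, 0, 0, 0.3], [0, 0.001, 0.003, 0, 0, 0.36]]}}

```text
time_s: 14.22
tcp_pos: [0.5627, -0.0922, 0.0561]
eef_rot: [-179.8, -0.0, -135.5]
contact_force: [-5.7, 3.9, 12.4]
gripper_width: 0.0141
```

{"fn": "apply_moves", "kwargs": {"moves": [[0, 0.003, 0.0025, 0, 0, 0], [0, 0.003, 0.0025, 0, 0, 0]]}}

```text
time_s: 14.48
tcp_pos: [0.5626, -0.092, 0.0564]
eef_rot: [-179.8, 0.0, -135.5]
contact_force: [-2.0, -0.9, 10.4]
gripper_width: 0.0136
```

{"fn": "apply_moves", "kwargs": {"moves": [[0, 0, 0.003, 0, 0, 0.06], [0, 0, 0.003, 0, 0, 0.12], [0, 0, 0.003, 0, 0, 0.18], [0, 0, 0.003, 0, 0, 0.24], [0, 0, 0.003, 0, 0, 0.3]]}}

```text
time_s: 15.1
tcp_pos: [0.5623, -0.0916, 0.0562]
eef_rot: [-179.8, 0.1, -162.7]
contact_force: [-4.6, 4.5, 10.8]
gripper_width: 0.0139
```

Run:
```python
from h import *
plan([.5637,-.0923,.0564],178)
print(status.get_state()['moment'])
```

```text
t 15.1 tcp [ 0.5623 -0.0916  0.0562] rot [-1.7983e+02  1.0000e-01 -1.6268e+02] F [-4.6   4.47 10.79] j [ 10.5  20.3 -25.    0.2 -44.6 -83.4] g 0.013940027315806422
delta [-0.0057 -0.0056 -0.0008] [-0.0017  0.0014  0.2147]
[1.75951404 1.35442644 0.07325628]
```

{"fn": "apply_moves", "kwargs": {"moves": [[0.001, 0.002, 0.003, 0, 0, 0.06], [0.001, 0.002, 0.003, 0, 0, 0.12], [0.001, 0.002, 0.003, 0, 0, 0.17], [0.001, 0.002, 0.003, 0, 0, 0.215], [0.001, 0.002, 0.003, 0, 0, 0.215]]}}

```text
time_s: 15.72
tcp_pos: [0.5621, -0.091, 0.0563]
eef_rot: [-179.9, 0.2, 177.9]
contact_force: [-2.9, 2.7, 9.9]
gripper_width: 0.0136
```

Run:
```python
from h import *
plan([.5637,-.0923,.0564],178)
print(status.get_state()['moment'])
p,d=imaging.capture('wrist');cv2.imwrite('pics/w6.png',p)
```

```text
t 15.725 tcp [ 0.5621 -0.091   0.0563] rot [-179.89    0.18  177.93] F [-2.93  2.75  9.91] j [  10.6   20.2  -25.     0.2  -44.6 -102.8] g 0.013602951049869158
delta [-0.0081 -0.0064 -0.0005] [-0.0012  0.002  -0.0008]
[ 0.99824524  0.93125558 -0.05381873]
```

View pics/w6.png

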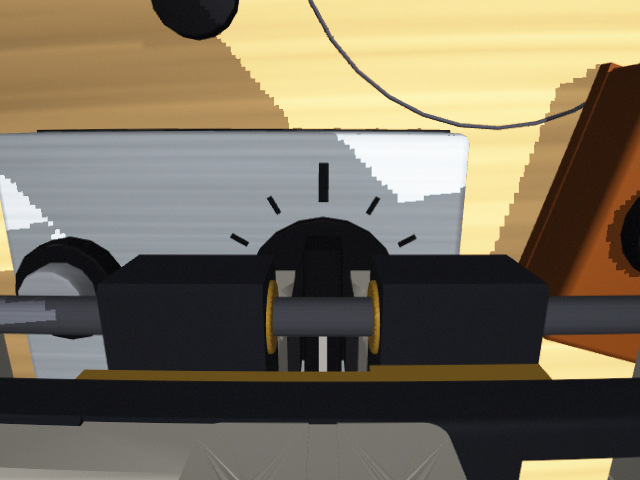

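{"fn": "apply_moves", "kwargs": {"moves": [[0, 0, -0.005, 0, 0, 0], [0, 0, -0.015, 0, 0, 0], [0, 0, -0.025, 0, 0, 0], [0, 0, -0.035, 0, 0, 0], [0, 0, -0.04, 0, 0, 0], [0, 0, -0.045, 0, 0, 0], [0, 0, -0.045, 0, 0, 0]], "grip_force": 4}}

```text
time_s: 16.65
tcp_pos: [0.5619, -0.0909, 0.0647]
eef_rot: [-179.9, 0.1, 178.0]
contact_force: [2.7, 0.4, -3.9]
gripper_width: 0.0137
```

{"fn": "apply_moves", "kwargs": {"moves": [[0, 0, 0, 0, 0, 0], [0, 0, 0, 0, 0, 0], [0, 0, 0, 0, 0, 0], [0, 0, 0, 0, 0, 0], [0, 0, -0.05, 0, 0, 0], [0, 0, -0.2, 0, 0, 0], [0, 0, -0.4, 0, 0, 0], [0, 0, -0.6, 0, 0, 0], [0, 0, -0.6, 0, 0, 0]], "hand": -1}}

```text
time_s: 17.77
tcp_pos: [0.5637, -0.0907, 0.1892]
eef_rot: [-179.9, 0.6, 178.0]
contact_force: [0.3, 0.7, 0.2]
gripper_width: 0.0874
```

Run:
```python
from h import *
plan([.5596,-.1988,.12],178)
p,d=imaging.capture('top');crop('t7.png',p,320,155,430,235,7)
i=imaging.camera_info('wrist');p,d=imaging.capture('wrist');cv2.imwrite('pics/w7.png',p)
for u,v in [(320,200)]: pass
np.save('w7.npy',i);np.save('w7d.npy',d)
```

```text
t 17.775 tcp [ 0.5637 -0.0907  0.1892] rot [-179.93    0.56  177.99] F [0.34 0.67 0.23] j [  10.6   12.1  -16.3    0.2  -61.1 -102.7] g 0.08739261428811311
delta [ 0.005  -0.5407  0.3465] [-0.0008  0.0062 -0.0002]
```

View pics/t7.png

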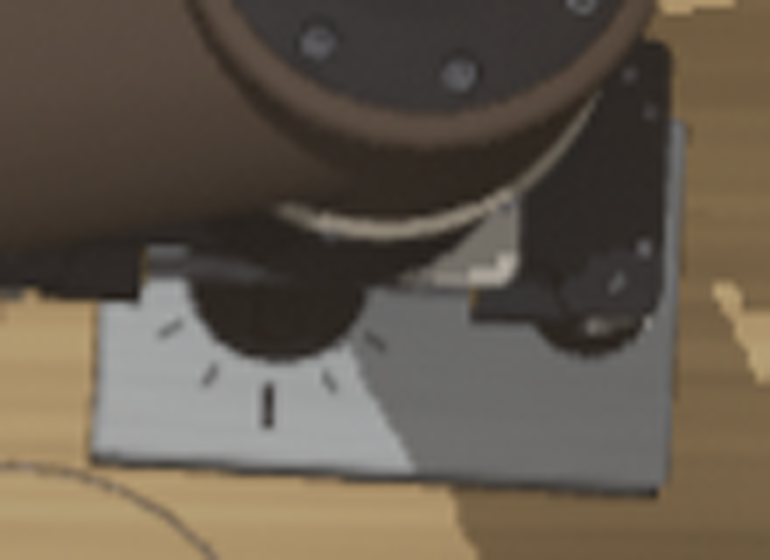

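View pics/w7.png

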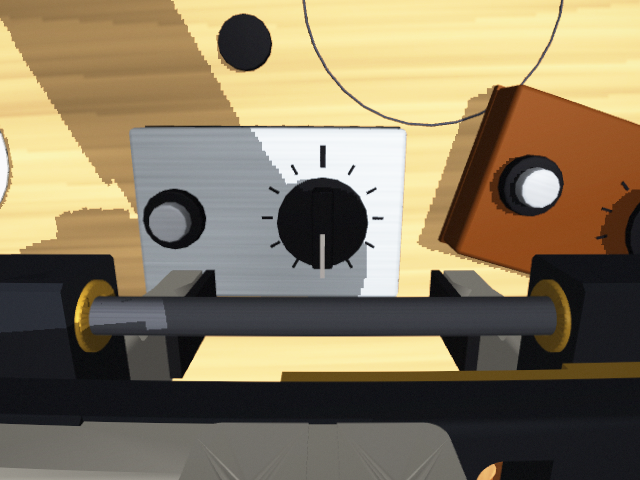

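Run:
```python
from h import *
i=np.load('w7.npy',allow_pickle=True).item();d=np.load('w7d.npy')
for n,u,v in [('bar',322,205),('bar',322,215),('skirt',295,215),('skirt',350,205),('btn',174,222),('btn',178,226),('collar',150,222),('collar',174,196),('collar',200,220),('top',230,250),('tip',321,277)]:
    o,r_=px2ray(i,u,v);print(n,(o+r_*d[v,u]).round(4))
crop('w7c.png',cv2.imread('pics/w7.png'),135,140,405,300,2.9)
```

```text
bar [ 0.5468 -0.0905  0.0847]
bar [ 0.553  -0.0907  0.0859]
skirt [ 0.5575 -0.1097  0.063 ]
skirt [ 0.5515 -0.0715  0.0641]
btn [ 0.5586 -0.1934  0.0669]
btn [ 0.5615 -0.1909  0.067 ]
collar [ 0.5581 -0.2106  0.0662]
collar [ 0.5419 -0.1945  0.058 ]
collar [ 0.5601 -0.1783  0.0567]
top [ 0.5871 -0.162   0.0441]
tip [ 0.5948 -0.0929  0.0867]
```

View pics/w7c.png

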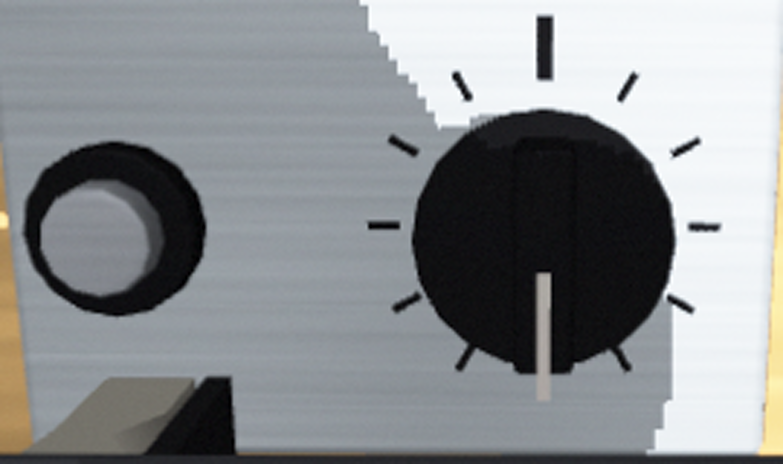

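Run:
```python
from h import *
i=np.load('w7.npy',allow_pickle=True).item()
print(atz(i,135+97/2.9,140+238/2.9,.067))
plan([.5594,-.1988,.095],178)
```

```text
[ 0.55843473 -0.19728043  0.067     ]
t 17.875 tcp [ 0.5616 -0.0906  0.1854] rot [-179.93    0.22  177.95] F [-0.32  0.35 -1.66] j [ 1.060e+01  1.220e+01 -1.660e+01  1.000e-01 -6.100e+01 -1.027e+02] g 0.08777698254530544
delta [-0.0067 -0.5406  0.4529] [-0.0008  0.0024 -0.0006]
```

{"fn": "apply_moves", "kwargs": {"moves": [[0, -0.13, 0, 0, 0, 0], [0, -0.27, 0, 0, 0.002, 0], [-0.005, -0.4, 0, 0, 0.002, 0], [-0.005, -0.537, 0.1, 0, 0.002, 0], [-0.005, -0.537, 0.25, 0, 0.002, 0], [-0.005, -0.537, 0.38, 0, 0.002, 0], [-0.005, -0.537, 0.45, 0, 0.002, 0], [-0.005, -0.537, 0.45, 0, 0.002, 0], [-0.005, -0.537, 0.45, 0, 0.002, 0]], "hand": 1, "grip_force": 10}}

```text
time_s: 19.0
tcp_pos: [0.5597, -0.1981, 0.0964]
eef_rot: [-179.9, 0.1, 178.0]
contact_force: [-0.5, 0.3, -0.5]
gripper_width: 0.0036
```

Run:
```python
from h import *
plan([.559,-.198,.069],178)
p,d=imaging.capture('side');crop('s8.png',p,330,170,470,290,5)
```

```text
t 19.0 tcp [ 0.5597 -0.1981  0.0964] rot [-1.7991e+02  9.0000e-02  1.7797e+02] F [-0.51  0.27 -0.48] j [ -0.6  19.5 -19.5   0.1 -50.9 -91.5] g 0.003619419707891303
delta [0.0035 0.0005 0.1368] [-0.001   0.001  -0.0003]
```

View pics/s8.png

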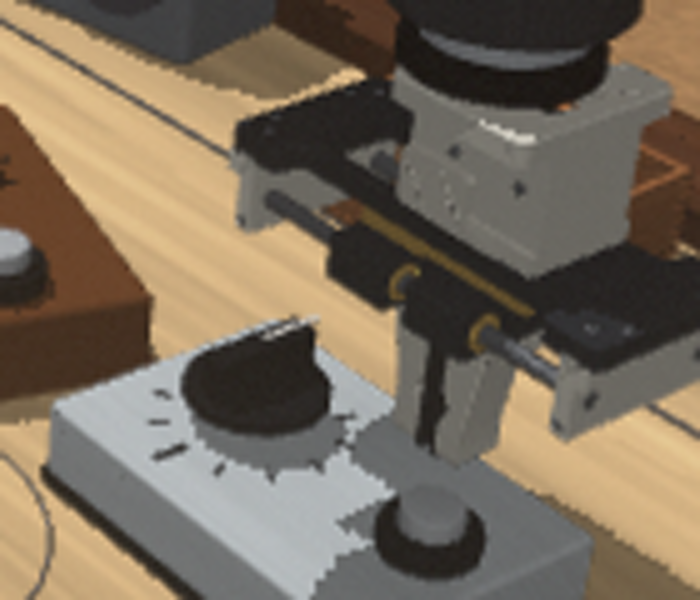

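{"fn": "apply_moves", "kwargs": {"moves": [[0.003, 0, 0.04, 0, 0, 0], [0.003, 0, 0.08, 0, 0, 0], [0.003, 0, 0.12, 0, 0, 0], [0.003, 0, 0.135, 0, 0, 0], [0.003, 0, 0.135, 0, 0, 0]]}}

```text
time_s: 19.68
tcp_pos: [0.559, -0.1981, 0.0692]
eef_rot: [-179.9, 0.1, 178.0]
contact_force: [-0.6, -0.1, 0.2]
gripper_width: 0.0003
```

{"fn": "apply_moves", "kwargs": {"moves": [[0, 0, 0.007, 0, 0, 0], [0, 0, 0.014, 0, 0, 0], [0, 0, 0.02, 0, 0, 0], [0, 0, 0.02, 0, 0, 0]]}}

```text
time_s: 20.18
tcp_pos: [0.5593, -0.1981, 0.0654]
eef_rot: [-179.9, 0.1, 178.0]
contact_force: [0.0, -0.1, 3.2]
gripper_width: 0.0004
```

Contact made; press on in small steps.

{"fn": "apply_moves", "kwargs": {"moves": [[0, 0, 0.006, 0, 0, 0], [0, 0, 0.012, 0, 0, 0], [0, 0, 0.012, 0, 0, 0]]}}

```text
time_s: 20.55
tcp_pos: [0.5593, -0.1982, 0.0631]
eef_rot: [-179.9, 0.1, 178.0]
contact_force: [-0.8, 0.8, 3.8]
gripper_width: 0.0006
```

{"fn": "apply_moves", "kwargs": {"moves": [[0, 0, 0.005, 0, 0, 0], [0, 0, 0.005, 0, 0, 0]]}}

```text
time_s: 20.8
tcp_pos: [0.5593, -0.1982, 0.0621]
eef_rot: [-179.9, 0.1, 178.0]
contact_force: [-1.1, 0.8, 4.9]
gripper_width: 0.0006
```

{"fn": "apply_moves", "kwargs": {"moves": [[0, 0, 0.005, 0, 0, 0], [0, 0, 0.005, 0, 0, 0]]}}

```text
time_s: 21.05
tcp_pos: [0.5593, -0.1981, 0.0613]
eef_rot: [-179.9, 0.1, 178.0]
contact_force: [-2.0, 0.7, 6.5]
gripper_width: 0.0005
```

{"fn": "apply_moves", "kwargs": {"moves": [[0, 0, 0.004, 0, 0, 0], [0, 0, 0.004, 0, 0, 0]]}}

```text
time_s: 21.3
tcp_pos: [0.5593, -0.1982, 0.0612]
eef_rot: [-179.9, 0.1, 178.0]
contact_force: [-3.6, 2.1, 10.6]
gripper_width: 0.0003
```

{"fn": "apply_moves", "kwargs": {"moves": [[0, 0, 0.003, 0, 0, 0], [0, 0, 0.003, 0, 0, 0], [0, 0, 0.003, 0, 0, 0]]}}

```text
time_s: 21.68
tcp_pos: [0.5593, -0.1982, 0.0612]
eef_rot: [-179.9, 0.1, 178.0]
contact_force: [-2.7, 2.1, 9.5]
gripper_width: 0.0006
```

{"fn": "apply_moves", "kwargs": {"moves": [[0, 0, -0.02, 0, 0, 0], [0, 0, -0.05, 0, 0, 0], [0, 0, -0.2, 0, 0, 0], [0, 0, -0.4, 0, 0, 0], [0, 0, -0.6, 0, 0, 0], [0, 0, -0.6, 0, 0, 0], [0, 0, -0.6, 0, 0, 0]]}}

```text
time_s: 22.55
tcp_pos: [0.5587, -0.1978, 0.1808]
eef_rot: [-179.9, 0.1, 178.0]
contact_force: [0.2, -0.2, -1.1]
gripper_width: 0.0003
```

Run:
```python
from h import *
plan([.45,0,.25],178)
i=imaging.camera_info('wrist');p,d=imaging.capture('wrist');cv2.imwrite('pics/w9.png',p)
p,d2=imaging.capture('side');cv2.imwrite('pics/s9.png',p)
np.save('w9.npy',i);np.save('w9d.npy',d)
```

```text
t 22.55 tcp [ 0.5587 -0.1978  0.1808] rot [-1.7991e+02  1.3000e-01  1.7800e+02] F [ 0.19 -0.24 -1.14] j [ -0.5  14.7 -13.9   0.1 -61.2 -91.5] g 0.0003030962635819894
delta [ 0.5768  0.9687 -0.3486] [-0.001   0.0014 -0.    ]
```

View pics/w9.png

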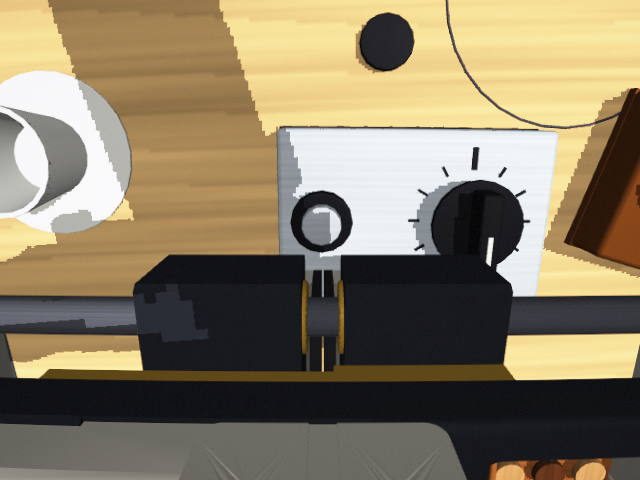

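View pics/s9.png

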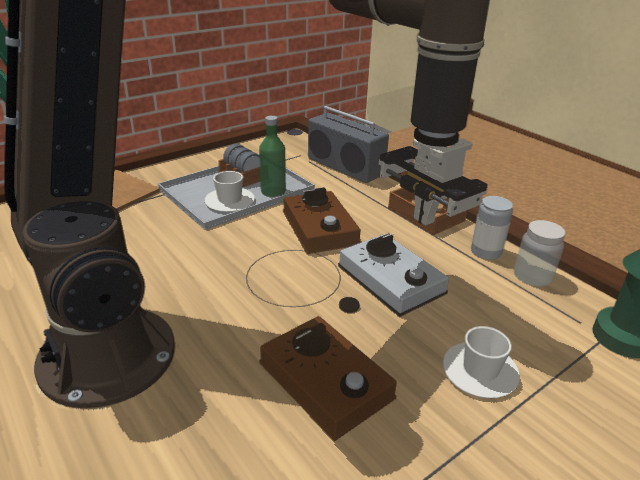

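Run:
```python
from h import *
i=np.load('w9.npy',allow_pickle=True).item();d=np.load('w9d.npy')
for n,u,v in [('bar',476,215),('bar',474,225),('skirt',452,215),('btn',322,222),('btn',325,228),('top',380,240),('striker',387,40)]:
    o,r_=px2ray(i,u,v);print(n,(o+r_*d[v,u]).round(4))
for n,q in [('zin',(475,168)),('zout',(476,149))]: print(n,atz(i,*q,.045))
print('wl',atz(i,491,240,.086),atz(i,489,268,.086))
```

```text
bar [ 0.5532 -0.0976  0.0756]
bar [ 0.5601 -0.0981  0.0744]
skirt [ 0.5555 -0.1094  0.0628]
btn [ 0.5566 -0.1983  0.0662]
btn [ 0.561  -0.1964  0.0658]
top [ 0.5768 -0.1563  0.0447]
striker [ 0.4334 -0.1459  0.0087]
zin [ 0.52607424 -0.08885942  0.045     ]
zout [ 0.51280803 -0.0888459   0.045     ]
wl [ 0.56739075 -0.09092196  0.086     ] [ 0.58626717 -0.09091795  0.086     ]
```

Run:
```python
from plant import r
print(r.close_job())
```

```text
the job is handed in; nothing more can be done
None
```

The timer is set to click six and started, and the job is handed in. No verdict is reported, so the results below come from my own checks.

- **Dial:** I found it resting on click 3. I pushed it down to about 10–12 N, turned it 90° clockwise to click six and let it spring back up.
- **Start button:** I pressed it onto its stop with about 10.6 N, held it about 0.4 s and released it. The whole job took about 23 s.
- **Failed first try:** my first turn was before the dial had unlocked. The fingers slipped on the bar, so I turned back, pressed with the fingertips closer to the skirt and tried again. The push peaked at 12.4 N in the readings, under the 17 N limit.
- **Last checks:**
  - The pointer lies opposite the long zero mark.
  - The skirt top measured 63 mm, the same as at the start, so the dial is up.
  - The button top measured about 66 mm, back out as before.
  - The gripper is clear at 181 mm.
  - In the last side view the cups, saucers, bottle, tray and striker look where they were. I did not measure them.
- **Disagreement:** two depth readings meant for the top of the bar gave 75 mm instead of 86 mm, because those pixels fell on the bar's side. The skirt reading and the view after release (bar top 85–86 mm) settle that the dial is up.

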